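# Close and bolt the punch case

## Robot

A 6-joint arm with a two-finger parallel gripper is mounted at the origin on the work surface. World frame = base frame: x ahead of the robot, y to its left, z up, the work surface at z = 0. Lengths are in mm, angles in rad, forces in N, time in s.
With the tool pointing down it reaches from about 300 to 775 mm from the base axis. Payload 14.6 kg.
Tool frame: the origin (TCP) lies at the very end of the fingers, on their centre line; the grasp point (between the pads) lies 19 mm behind it; z points along the fingers, y is the line along which they close (so a half turn about z gives the same grasp; the last joint's range is limited). The gripper opens to 94 mm and grips with 3 to 60 N. Pads are 16 mm wide; open, the fingers measure 119 mm over their backs; the gripper's body (75 mm by 177 mm) begins 78 mm behind the grasp point.
Start: joints at [-1.352, 0.3, 1.521, -0, 1.321, -0.067], TCP at [155.052, -527.682, 205.446] pointing down, gripper open.
Joint ranges: [-3.03, 3.03], [-0.79, 2.21], [0.23, 2.52], [-1.04, 4.18], [0, 3.07], [-2.55, 2.55]. Speed limits (rad/s): [2.22, 2.22, 2.57, 3.14, 3.14, 3.14].

## Interface

Orientations are given as [roll, pitch, yaw] about the fixed x, y, z axes, in that order (R = Rz(yaw) Ry(pitch) Rx(roll)).
In Python, from cell import manip, camera, get_calibration gives the robot as it stands. The module is installed in compiled form; this text tells all that it offers.
- The arm moves only by the tool jog_arm, never from a script. Its argument "plan" is one flat list of numbers, 6 for each row, row after row: the shift along the world's x, y, z in m, then the turn, a rotation vector about the world's x, y, z in degrees. A call has 1 to 20 rows; each row is the pose to reach, as a shift and turn from the pose commanded when the call began; what a row does not reach only later rows make up. A row lasts 1/10 s, in which the tool goes at most 50 mm and 8.59 degrees, less where a joint would pass 70% of its speed; a pose out of reach is approached as far as the arm can. A call with a gripper value outside its range is refused whole. "claw" is the finger opening in m, from 0 to 0.094, set as the call begins (left out, the last holds). The fingers move at their own pace and stop on an object; "force" is the grip in N (left out, the last holds). Time passes only in rows, so rows that repeat a pose let the fingers close. It gives the time, the measured TCP pose, the force, the opening and the grip force at its end, in the units of the state.
- manip.read_state(): the state, without advancing time (a new reading comes with each control period).
- camera(name): name is "scene" or "top"; returns (picture, depth): 480x640x3 uint8, red, green, blue; 480x640 float32, mm along the optical axis (not along the pixel's ray), 0 where there is no reading.
- get_calibration(name): a dict with "fx", "fy", "cx", "cy" (pixels), "origin" and "attitude" of the camera in the world. Camera axes: x right, y down, z forward; pixel columns grow to the right and rows downward; lengths in mm; the calibration is good to about 2 mm. A picture is of the moment at which its call begins. get_calibration takes no time and is no camera call.
- manip.sign_off(): hands the job in; it is judged then, once.
The state is a dict: "clock": time; "joints": joint angles; "qd": joint speeds; "effort": joint torques, N m; "eef_pos": TCP position; "eef_rot": TCP orientation; "wrist_force": force on the tool from outside, world axes, zero at the start; "moment": the same for the moment, N m; "finger_gap": finger opening in mm; "finger_force": force on a finger pad.
Only numpy, scipy, OpenCV 4.12 (cv2) and the standard library are available. Lean on these libraries where they do the work, as an engineer would, in place of code of your own. Each camera call takes 0.05 s, during which the arm holds its last target. There are 200 camera calls.

## Task

Shut up the punch case using the fingertips only: swing its open lid gently all the way down, and only then push the bolt by its upright knob across until it is fully home through the lid's staple. Do not lift the case or shove it along the bench, and leave the hammer, the tin and the steel block around it where they are.

Things in the scene. Friction and masses are not known exactly. Their poses are not given: they have to be found in the camera images.
- case: Grey steel punch case standing loose on the bench (3 kg; slides above about 15 N). Open box 150 mm deep (its x), 220 mm wide (its y), rim 62 mm high, punches bedded inside. Origin: centre of that box's underside; x points from the front ledge to the lid's hinge, y along the hinge, z up. It is turned -0.2 to 0.7 rad about the vertical.
- lid (a joint): Lid angle in rad: 0 shut, 1.57 upright; starts at 1.05 to 1.5. Flat steel plate 154 mm from hinge to free edge, 224 mm wide, 8 mm thick, dark inset panel outside, hinged on the far (case +x) rim. Stiff hinge: it stays at any angle; 1 to 4 N square to it near its free edge moves it. Push its outer face (away from the robot when open) over and down. Its underside lies in the hinge plane; shut, its top is 70 mm up.
- lid_hinge (a point): Middle of the lid's hinge axis, at x 75, y 0, z 62 mm in the case frame; the axis runs along the case's y. The axes of this point turn with the lid (shut, they are parallel to the case's).
- lid_edge (a point): Middle of the lid's free edge, on its outer face (154 mm from the hinge, 8 mm off the hinge plane). From here a 14 mm wide hasp tongue with a staple juts 36 mm further and, when the lid shuts, comes down over the ledge between bolt guide and keeper, its top then 66 mm above the bench.
- ledge (a point): Middle of the top of the latch ledge, a solid step on the case's front (-x) side: x -125 to -75 mm in the case frame, 220 mm wide, 30 mm high. It carries the slide bolt, and on the bolt's line a bolt guide (case y -18 to -10 mm) and a keeper (y 20 to 28 mm), both 48 mm above the bench.
- bolt (a joint): Travel of the slide bolt in m along the case's +y: 0 drawn back, 0.045 fully home (hard stop); starts at 0 to 0.012. Friction about 1.5 N, it stays where it is left. From 0.022 on it would block the staple, so the lid must be shut first.
- knob_top (a point): Centre of the top of the bolt's knob, an upright round steel pin of 14 mm diameter, top 86 mm above the bench, at x -103 mm, y (-85 mm + bolt travel) in the case frame. Push its -y side towards the case's +y. Its axis is 28 mm from the case's front face; it stands 16 mm higher than the shut lid.
- hammer: Bystander: hammer 260 mm long lying loose on the bench beside the case's +y side, roughly along the case's x. Origin at its underside.
- tin: Bystander: closed metal tin, 60 mm diameter, 75 mm high, standing loose off the case's -y side. Origin: centre of its underside.
- block: Bystander: steel bench block 60 x 60 x 25 mm, loose on the bench off the case's -y side, nearer the robot than the tin. Origin: centre of its underside.

How it is judged (in metres and radians):
On the way, in this order (a step that is already met when the one before it is completed fails the run):
1. the lid is fully shut while the bolt is still drawn back (value of joint lid below 0.035 rad and value of joint bolt below 0.022 m), for 0.1 s.
2. the bolt is fully home with the lid shut (value of joint lid below 0.035 rad and value of joint bolt above 0.041 m), for 0.2 s.
At the end, for the whole second after the job is handed in: The lid is shut (under 0.035 rad, about 5 mm at its edge), the bolt is home (over 41 of its 45 mm), the case stands flat and at rest on the bench within 40 mm of where it was, and the hammer, tin and block are within 30 mm of where they were (all of step 2 and linear speed of case below 0.01 m/s and height (world z) of case below 0.01 m and angle between case's own z axis and vertical below 0.05 rad and distance of case from where it was at the start of the episode below 0.04 m and distance of each of hammer, tin, block from where it was at the start of the episode below 0.03 m); the robot touches nothing.
It fails at once if the bolt is pushed across while the lid is not down (value of joint lid above 0.06 rad and value of joint bolt above 0.022 m).
It fails at once if the lid is slammed (faster than 3 rad/s) (velocity of joint lid below -3 rad/s).
It fails at once if the case is lifted or tipped (height (world z) of case above 0.015 m or angle between case's own z axis and vertical above 0.12 rad).
It fails at once if the case is shoved more than 40 mm (distance of case from where it was at the start of the episode above 0.04 m).
It fails at once if a bystander is moved more than 30 mm or lifted (distance of any of hammer, tin, block from where it was at the start of the episode above 0.03 m).
It also fails if it takes over 48 s, if anything falls off the work surface, if the arm or the gripper's body presses on something with over 40 N, if the wrist force passes 120 N, or if a joint passes its speed limit or range.

## Working session

There is one attempt and no reset: what is moved stays moved. The work goes in short steps, Python scripts to look and compute and a tool call to move; the robot and the scene stay as the last step left them, time stands still between calls to the robot, and variables do not carry over. Pictures are saved under pics/ and viewed, at most 10 in all, crops included, and the job is handed in when it is done.

Besides the shell and the picture viewer there is one more tool, called after "Emit:" as name(argument=value, ...) on one line, values as JSON. jog_arm: Moves the arm, as the interface text tells. Its arguments: {"type":"object","properties":{"plan":{"type":"array"},"claw":{"type":"number"},"force":{"type":"number"}},"required":["plan"]}

```bash
mkdir -p pics; cat > h.py <<'E'
import numpy as np, cv2
from cell import manip, camera, get_calibration
def cloud(name):
    im,d=camera(name); c=get_calibration(name)
    v,u=np.mgrid[0:480,0:640]
    p=np.stack([(u-c["cx"])/c["fx"]*d,(v-c["cy"])/c["fy"]*d,d],-1)
    A=np.array(c["attitude"],float)
    if A.shape!=(3,3):
        from scipy.spatial.transform import Rotation as R
        A=R.from_euler('xyz',A).as_matrix()
    return im,d,p@A.T+np.array(c["origin"])
E
python3 - <<'E'
from h import *
for n in("scene","top"):
    im,d,P=cloud(n); cv2.imwrite(f"pics/{n}0.png",im[:,:,::-1]); np.save(n+"0.npy",P)
    print(n,get_calibration(n)); print(P[240,320],P[400,320])
print(manip.read_state())
E
```

```text
scene {'fx': 499.7830676432036, 'fy': 499.7830676432036, 'cx': 310.6590763547107, 'cy': 231.02479382836663, 'origin': array([1003.69554411, -422.39569048,  672.83534836]), 'attitude': array([-2.37491334,  0.018961  ,  0.70695626])}
[654.20319355  -7.39057804  88.77834911] [ 797.50511866 -180.39041288   -1.49047457]
top {'fx': 498.95634277004467, 'fy': 498.95634277004467, 'cx': 316.7329591580484, 'cy': 236.43949369854815, 'origin': array([ 461.14240625,   14.07821361, 1043.85983343]), 'attitude': array([-2.98234165, -0.02152818, -1.58128413])}
[617.81182204 -16.3914976   20.2318773 ] [294.37484235 -13.33757808  -3.85022368]
{'clock': 0.1, 'joints': array([-1.35158314e+00,  3.00425105e-01,  1.52152235e+00, -1.25856410e-05,
        1.32069013e+00, -6.66284771e-02]), 'qd': array([-1.08293230e-04, -1.62178271e-03, -1.23607434e-03, -8.56005740e-04,
       -6.16450101e-04,  6.26386740e-05]), 'effort': array([ 1.63886365e-03, -5.32636642e+01, -3.53280473e+01,  7.09598651e-02,
        2.34492804e-02, -6.31534726e-05]), 'eef_pos': array([ 155.00849274, -527.45958299,  204.93639968]), 'eef_rot': array([-3.14054922e+00, -5.74074635e-05,  2.85844757e-01]), 'wrist_force': array([ 0.52558847,  0.58013887, -0.39907886]), 'moment': array([-0.04456251, -0.04370812,  0.00625277]), 'finger_force': 0.0, 'finger_gap': 93.76639073856958}
```

View pics/scene0.png

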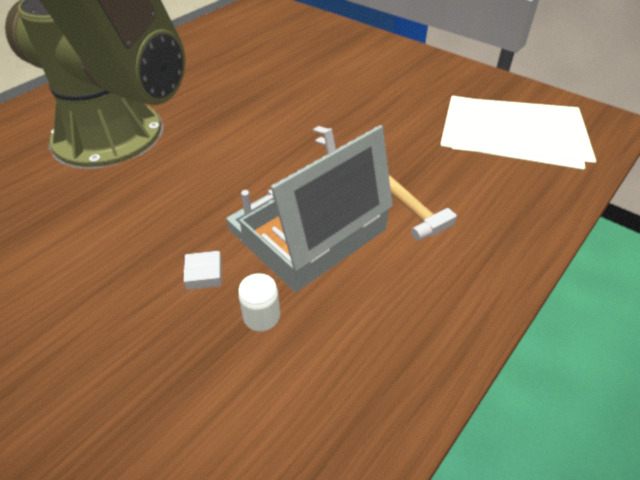

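View pics/top0.png

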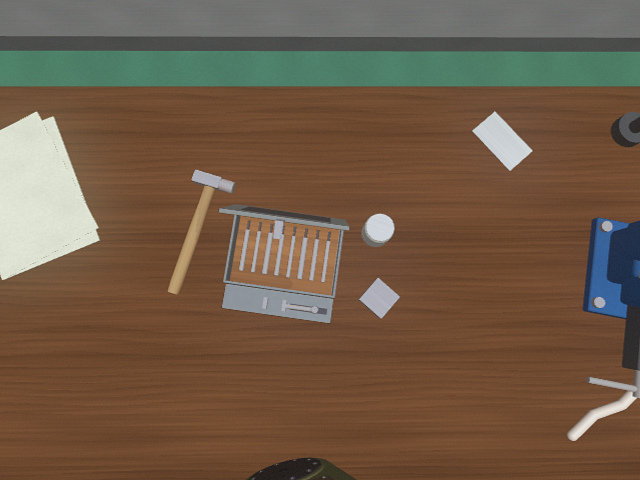

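The scene view shows the lid's outer face at about (340,195), the knob at (246,195), the tin at (260,300), the block at (203,268) and the hammer at (425,215). In the top view, the ledge spans (225,285) to (331,321), the knob is at (315,310), the lid's free edge runs from (222,210) to (347,225), and the staple is at (278,230).

```bash
python3 - <<'E'
from h import *
S=np.load("scene0.npy");T=np.load("top0.npy")
# ledge points from top, z~30 band
m=np.zeros((480,640),bool); m[275:330,210:345]=1
q=T[m]; L=q[(q[:,2]>22)&(q[:,2]<36)]
r=cv2.minAreaRect(L[:,:2].astype(np.float32)); print("ledge",len(L),L[:,2].mean(),r,cv2.boxPoints(r))
# knob
k=q[q[:,2]>70]; print("knob top",len(k),k.mean(0) if len(k) else 0)
m=np.zeros((480,640),bool); m[185:215,238:256]=1
q2=S[m]; k=q2[q2[:,2]>65]; print("knob scene",len(k),k.mean(0),k.max(0))
# lid outer plane
poly=np.zeros((480,640),np.uint8); cv2.fillPoly(poly,[np.array([[305,195],[372,150],[378,205],[310,245]])],1)
q=S[poly>0]; c=q.mean(0); n=np.linalg.svd(q-c,full_matrices=False)[2][2]; n*=np.sign(n[0])
print("lid",c,n,np.std((q-c)@n), "angle",np.arctan2(np.hypot(n[0],n[1]),n[2]),"yaw",np.arctan2(n[1],n[0]))
for u,v in[(274,185),(383,130),(390,213),(297,260),(295,282),(388,232)]:
  print((u,v),np.nanmedian(S[v-1:v+2,u-1:u+2].reshape(-1,3),0))
for nm,b in(("tin",(210,245,360,398)),("block",(275,320,357,402)),("hammer",(165,296,165,238))):
  q=T[b[0]:b[1],b[2]:b[3]].reshape(-1,3); q=q[q[:,2]>12]; print(nm,q.min(0),q.max(0))
E
```

```text
ledge 3464 28.45779563059841 ((505.9773864746094, 70.08332824707031), (220.48585510253906, 95.89746856689453), 85.05176544189453) [[448.6983   -35.612877]
 [544.23834  -43.884575]
 [563.2565   175.77954 ]
 [467.71643  184.05124 ]]
knob top 74 [468.91768995   5.31565862 500.22169918]
knob scene 97 [499.514621   -20.93767391 102.37421469] [1003.69554411    4.8735217   672.83534836]
lid [652.1994845   50.98593089 136.06664242] [ 0.95239359  0.02938254 -0.303452  ] 18.731162849691728 angle 1.879109725924602 yaw 0.030841471434964896
(274, 185) [608.98194663 -54.15190982 210.70597874]
(383, 130) [4.94037027e+02 4.15006802e+02 2.96607394e-01]
(390, 213) [ 6.59320253e+02  1.97479144e+02 -3.70651509e-01]
(297, 260) [648.91912657 -57.34059921  80.96917005]
(295, 282) [645.72070465 -62.12784339  27.14279087]
(388, 232) [685.04994518 153.40374555  -1.52719024]
tin [ 461.14240625 -161.09553029   12.56245377] [ 661.36399269   14.07821361 1043.85983343]
block [ 456.70761803 -176.01178191   12.18559031] [ 538.31672082   14.07821361 1043.85983343]
hammer [461.14240625  14.07821361  12.0135323 ] [ 768.15271545  294.8767274  1043.85983343]
```

```bash
cat >> h.py <<'E'
def ok(q): 
    q=q.reshape(-1,3); return q[q[:,2]<300]
def lidfit(S,poly):
    m=np.zeros((480,640),np.uint8); cv2.fillPoly(m,[np.array(poly)],1)
    q=ok(S[m>0]); q=q[q[:,2]>65]
    for _ in range(4):
        c=np.median(q,0) if _==0 else q.mean(0); n=np.linalg.svd(q-c,full_matrices=False)[2][2]; n*=np.sign(n[0]); e=(q-c)@n
        q=q[np.abs(e)<max(2*e.std(),1.5)]
    return c,n,e.std(),len(q)
E
python3 - <<'E'
from h import *
S=np.load("scene0.npy");T=np.load("top0.npy")
c,n,s,k=lidfit(S,[[305,195],[372,150],[378,205],[310,245]])
print("lid",c,n,s,k,"angle",np.arctan2(np.hypot(n[0],n[1]),n[2]),"yaw",np.arctan2(n[1],n[0]))
q=ok(T[275:330,210:345]); k=q[q[:,2]>65]; print("knob top",len(k),np.median(k,0))
q=ok(S[185:215,238:256]); k=q[q[:,2]>65]; print("knob scene",len(k),np.median(k,0),k.max(0))
for nm,b in(("tin",(210,245,360,398)),("block",(275,320,357,402)),("hammer",(165,296,165,238)),("lidtop",(195,240,215,355))):
  q=ok(T[b[0]:b[1],b[2]:b[3]]); q=q[q[:,2]>(15 if nm!="lidtop" else 150)]; print(nm,q.min(0),q.max(0))
q=ok(T[275:330,210:345]); L=q[(q[:,2]>22)&(q[:,2]<36)]
# front edge per y bin
P=[]
for y in range(-25,175,8):
  w=L[(L[:,1]>y)&(L[:,1]<y+8)]
  if len(w): P.append((y+4,w[:,0].min()))
P=np.array(P);a=np.polyfit(P[:,0],P[:,1],1);print("front edge slope",a,(P[:,1]-np.polyval(a,P[:,0])).round(1), L[:,1].min(),L[:,1].max())
R=np.load("scene0.npy")
yaw=-.086;o=np.array([582.7,63.5])
X=np.array([np.cos(yaw),np.sin(yaw)]);Y=np.array([-X[1],X[0]])
q=ok(S[120:290,225:400]);q=q[q[:,2]>8]; u=(q[:,:2]-o)@np.c_[X,Y]
w=u[(q[:,2]<55)&(abs(u[:,0])<140)&(abs(u[:,1])<130)]; print("case ext",np.percentile(w,[1,99],axis=0))
E
```

```text
lid [650.9177446   52.40955094 134.55506099] [ 0.95340112 -0.14141642  0.26651021] 0.747097327378026 3447 angle 1.301025866966426 yaw -0.14725469189930118
knob top 51 [475.26826411  -1.45812545  85.68504509]
knob scene 93 [478.50261417  -4.52097687  79.56758365] [482.18428175   4.8735217   87.02984421]
tin [ 604.75280453 -161.09553029   16.19492344] [ 661.36399269 -103.27038994   80.47602261]
block [ 456.70761803 -176.01178191   15.27895518] [538.31672082 -94.39040209  31.02639008]
hammer [505.40584155 129.37030376  15.00223549] [768.15271545 294.8767274  214.95270636]
lidtop [588.14100718 -60.09464967 150.02391493] [661.59464515 160.69873621 247.28122191]
front edge slope [1.51855919e-01 4.53243237e+02] [-0.1  0.8 -0.3  0.5 -0.6  0.2 -0.9 -0.   0.8 -0.3  0.5 -0.6  0.2 -0.9
 -0.   0.8 -0.3  0.5 -0.6  0.3 -0.9 -0.1  0.8 -0.3  0.5] -43.88458618938401 182.13821786380623
case ext [[-120.50181167 -120.33562082]
 [  86.79362235   92.43722994]]
```

Emit:
jog_arm(plan=[0, 0, 0.05, 0, 0, -8, 0.02, 0.02, 0.1, 0, 0, -16, 0.543, 0.565, 0.1, 0, 0, -25, 0.543, 0.565, 0.1, 0, 0, -25, 0.543, 0.565, 0.1, 0, 0, -25, 0.543, 0.565, 0.1, 0, 0, -25, 0.543, 0.565, 0.1, 0, 0, -25, 0.543, 0.565, 0.1, 0, 0, -25, 0.543, 0.565, 0.1, 0, 0, -25, 0.543, 0.565, 0.1, 0, 0, -25, 0.543, 0.565, 0.1, 0, 0, -25, 0.543, 0.565, 0.1, 0, 0, -25, 0.543, 0.565, 0.1, 0, 0, -25, 0.543, 0.565, 0.1, 0, 0, -25, 0.543, 0.565, 0.1, 0, 0, -25, 0.543, 0.565, 0.1, 0, 0, -25, 0.543, 0.565, 0.1, 0, 0, -25, 0.543, 0.565, 0.1, 0, 0, -25, 0.543, 0.565, 0.1, 0, 0, -25, 0.543, 0.565, 0.1, 0, 0, -25], claw=0)

```text
clock: 2.1
eef_pos: [697.7, 36.8, 305.0]
eef_rot: [3.141, 0.001, -0.151]
wrist_force: [-0.1, -0.3, -0.6]
finger_gap: 0.7
finger_force: 0.0
```

```bash
python3 - <<'E'
import numpy as np
for t in np.arange(1.4,-.01,-.05):
    X=648.1-130*np.cos(t)+8*np.sin(t)+8; z=62+130*np.sin(t)+8*np.cos(t)
    print(round(t,2),[round(v/1000,4) for v in((.9888*X+21.2),(-.1494*X+140.5),z)])
E
```

```text
1.4 [np.float64(0.6559), np.float64(0.0446), np.float64(0.1915)]
1.35 [np.float64(0.6495), np.float64(0.0456), np.float64(0.1906)]
1.3 [np.float64(0.6432), np.float64(0.0465), np.float64(0.1894)]
1.25 [np.float64(0.6369), np.float64(0.0475), np.float64(0.1879)]
1.2 [np.float64(0.6307), np.float64(0.0484), np.float64(0.1861)]
1.15 [np.float64(0.6247), np.float64(0.0493), np.float64(0.1839)]
1.1 [np.float64(0.6187), np.float64(0.0502), np.float64(0.1815)]
1.05 [np.float64(0.6129), np.float64(0.0511), np.float64(0.1787)]
1.0 [np.float64(0.6072), np.float64(0.052), np.float64(0.1757)]
0.95 [np.float64(0.6016), np.float64(0.0528), np.float64(0.1724)]
0.9 [np.float64(0.5962), np.float64(0.0536), np.float64(0.1688)]
0.85 [np.float64(0.5911), np.float64(0.0544), np.float64(0.1649)]
0.8 [np.float64(0.5861), np.float64(0.0552), np.float64(0.1608)]
0.75 [np.float64(0.5813), np.float64(0.0559), np.float64(0.1565)]
0.7 [np.float64(0.5767), np.float64(0.0566), np.float64(0.1519)]
0.65 [np.float64(0.5724), np.float64(0.0572), np.float64(0.147)]
0.6 [np.float64(0.5683), np.float64(0.0578), np.float64(0.142)]
0.55 [np.float64(0.5645), np.float64(0.0584), np.float64(0.1368)]
0.5 [np.float64(0.5609), np.float64(0.059), np.float64(0.1313)]
0.45 [np.float64(0.5576), np.float64(0.0594), np.float64(0.1257)]
0.4 [np.float64(0.5546), np.float64(0.0599), np.float64(0.12)]
0.35 [np.float64(0.5519), np.float64(0.0603), np.float64(0.1141)]
0.3 [np.float64(0.5495), np.float64(0.0607), np.float64(0.1081)]
0.25 [np.float64(0.5474), np.float64(0.061), np.float64(0.1019)]
0.2 [np.float64(0.5455), np.float64(0.0613), np.float64(0.0957)]
0.15 [np.float64(0.544), np.float64(0.0615), np.float64(0.0893)]
0.1 [np.float64(0.5428), np.float64(0.0617), np.float64(0.0829)]
0.05 [np.float64(0.542), np.float64(0.0618), np.float64(0.0765)]
-0.0 [np.float64(0.5414), np.float64(0.0619), np.float64(0.07)]
```

Emit:
jog_arm(plan=[0, 0, -0.04, 0, 0, 0, 0, 0, -0.08, 0, 0, 0, 0, 0, -0.112, 0, 0, 0, 0, 0, -0.112, 0, 0, 0, -0.02, 0.003, -0.112, 0, 0, 0, -0.035, 0.005, -0.112, 0, 0, 0, -0.045, 0.007, -0.112, 0, 0, 0, -0.045, 0.007, -0.112, 0, 0, 0, -0.045, 0.007, -0.112, 0, 0, 0])

```text
clock: 3.0
eef_pos: [653.6, 43.7, 195.5]
eef_rot: [-3.141, -0.003, -0.151]
wrist_force: [0.6, -0.5, -0.0]
finger_gap: 0.4
finger_force: 0.0
```

Emit:
jog_arm(plan=[-0.005, 0.001, -0.003, 0, 0, 0, -0.01, 0.002, -0.004, 0, 0, 0, -0.016, 0.003, -0.005, 0, 0, 0, -0.022, 0.004, -0.007, 0, 0, 0, -0.028, 0.005, -0.009, 0, 0, 0, -0.034, 0.006, -0.012, 0, 0, 0, -0.04, 0.007, -0.014, 0, 0, 0, -0.046, 0.008, -0.017, 0, 0, 0, -0.051, 0.009, -0.021, 0, 0, 0, -0.057, 0.01, -0.024, 0, 0, 0, -0.062, 0.011, -0.028, 0, 0, 0, -0.067, 0.011, -0.032, 0, 0, 0, -0.067, 0.011, -0.032, 0, 0, 0])

```text
clock: 4.3
eef_pos: [585.2, 55.5, 160.8]
eef_rot: [3.142, 0.001, -0.15]
wrist_force: [-0.1, -0.6, 0.6]
finger_gap: 0.4
finger_force: 0.0
```

```bash
python3 - <<'E'
from h import *
im,d,P=cloud("scene"); cv2.imwrite("pics/s1.png",im[:,:,::-1])
print(manip.read_state()["wrist_force"])
E
```

```text
[0.05127268 0.21408334 0.26667036]
```

View pics/s1.png

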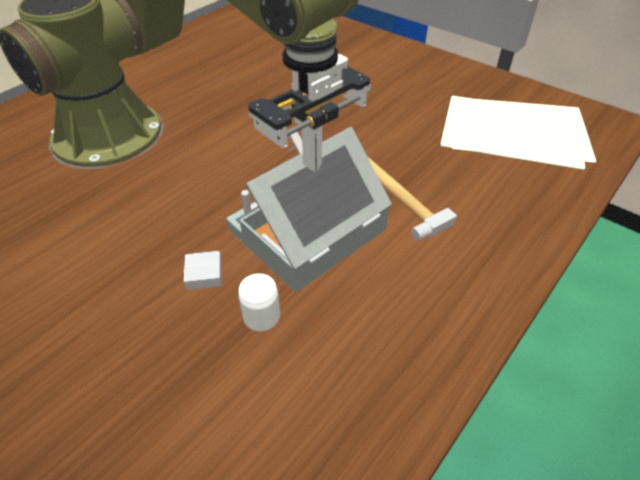

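The fingertip is pressing the lid's outer face at about (313,168). The lid is coming down and the case has not moved.

Emit:
jog_arm(plan=[-0.005, 0.001, -0.0045, 0, 0, 0, -0.009, 0.001, -0.009, 0, 0, 0, -0.014, 0.002, -0.014, 0, 0, 0, -0.018, 0.003, -0.019, 0, 0, 0, -0.0215, 0.003, -0.024, 0, 0, 0, -0.025, 0.004, -0.03, 0, 0, 0, -0.0285, 0.004, -0.035, 0, 0, 0, -0.0315, 0.005, -0.041, 0, 0, 0, -0.034, 0.005, -0.047, 0, 0, 0, -0.0365, 0.006, -0.053, 0, 0, 0, -0.0385, 0.006, -0.059, 0, 0, 0, -0.0405, 0.006, -0.065, 0, 0, 0, -0.042, 0.0065, -0.072, 0, 0, 0, -0.043, 0.007, -0.078, 0, 0, 0, -0.043, 0.007, -0.078, 0, 0, 0])

```text
clock: 5.85
eef_pos: [542.5, 62.3, 82.4]
eef_rot: [3.141, 0.001, -0.151]
wrist_force: [0.1, -0.5, 0.6]
finger_gap: 0.3
finger_force: 0.0
```

Emit:
jog_arm(plan=[0, 0, -0.004, 0, 0, 0, 0, 0, -0.008, 0, 0, 0, 0, 0, -0.011, 0, 0, 0, 0, 0, -0.013, 0, 0, 0, 0, 0, -0.014, 0, 0, 0, 0, 0, -0.014, 0, 0, 0])

```text
clock: 6.45
eef_pos: [543.0, 62.3, 70.2]
eef_rot: [3.142, -0.0, -0.15]
wrist_force: [-6.1, -0.2, 10.4]
finger_gap: 0.2
finger_force: 5.5
```

Emit:
jog_arm(plan=[0, 0, 0.02, 0, 0, 0, 0, 0, 0.06, 0, 0, 0, -0.03, -0.04, 0.08, 0, 0, 0, -0.073, -0.1, 0.08, 0, 0, 0, -0.073, -0.1, 0.08, 0, 0, 0, -0.073, -0.1, 0.08, 0, 0, 0, -0.073, -0.1, 0.08, 0, 0, 0])

```text
clock: 7.15
eef_pos: [470.3, -37.9, 149.7]
eef_rot: [-3.141, -0.001, -0.152]
wrist_force: [-0.5, 0.3, -0.4]
finger_gap: 0.7
finger_force: 0.0
```

```bash
python3 - <<'E'
from h import *
im,d,P=cloud("scene"); cv2.imwrite("pics/s2.png",cv2.resize(im[130:310,180:420,::-1],None,fx=3,fy=3))
q=ok(P[130:290,225:400]); o=np.array([587.9,54.9]);X=np.array([.9888,-.1494]);Y=np.array([.1494,.9888])
u=np.c_[(q[:,:2]-o)@X,(q[:,:2]-o)@Y,q[:,2]]
w=u[(abs(u[:,0])<72)&(abs(u[:,1])<105)&(u[:,2]>50)&(u[:,2]<100)]
for a in range(-70,70,20):
  s=w[(w[:,0]>a)&(w[:,0]<a+20)]; print(a,len(s),np.median(s[:,2]) if len(s) else 0)
k=u[(u[:,0]<-85)&(u[:,0]>-125)&(u[:,1]<-40)&(u[:,2]>70)&(u[:,2]<92)]; print("knob",len(k),np.median(k,0),k.min(0),k.max(0))
im,d,P=cloud("top");cv2.imwrite("pics/t2.png",cv2.resize(im[190:340,200:420,::-1],None,fx=3,fy=3))
print(manip.read_state()["eef_pos"])
E
```

```text
-70 842 69.1285090599427
-50 879 69.33382456717834
-30 917 69.39997212765138
-10 949 69.22383267146222
10 992 69.28966470808484
30 1025 69.28240384338244
50 1083 68.78562512061205
knob 79 [-99.07101853 -74.6609334   81.75787777] [-109.04921119  -80.52948464   70.02142377] [-95.1531038  -66.16578005  86.30505698]
[470.58780219 -37.13185535 149.38860958]
```

View pics/s2.png

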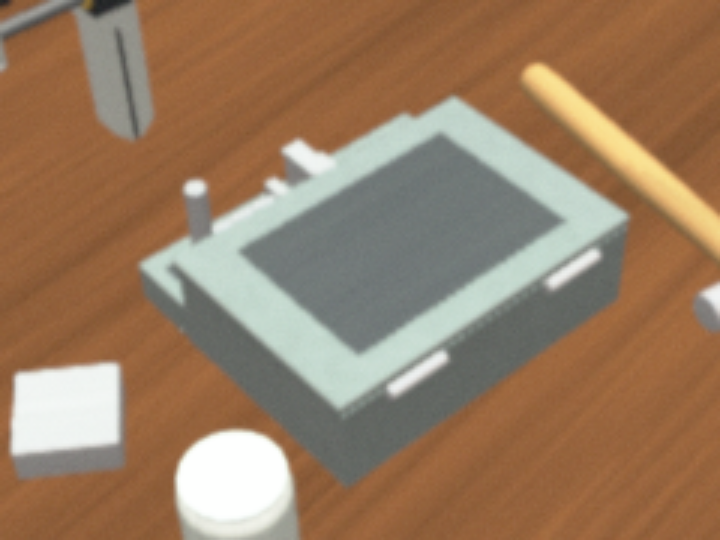

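The lid is shut and flat at 69 mm, and the case has not moved. The knob in the crop at (197,190) is clear, with the finger beside it at (135,130). Next I descend behind the knob and push.

Emit:
jog_arm(plan=[0, 0, -0.03, 0, 0, 0, 0, 0, -0.06, 0, 0, 0, 0, 0, -0.09, 0, 0, 0, 0, 0, -0.09, 0, 0, 0, 0.001, 0.008, -0.09, 0, 0, 0, 0.002, 0.014, -0.09, 0, 0, 0, 0.003, 0.02, -0.09, 0, 0, 0, 0.004, 0.026, -0.09, 0, 0, 0, 0.005, 0.032, -0.09, 0, 0, 0, 0.006, 0.038, -0.09, 0, 0, 0, 0.006, 0.042, -0.09, 0, 0, 0, 0.006, 0.042, -0.09, 0, 0, 0])

```text
clock: 8.45
eef_pos: [476.0, 4.9, 59.4]
eef_rot: [-3.141, 0.0, -0.15]
wrist_force: [-0.2, 0.1, -0.3]
finger_gap: 0.4
finger_force: 0.0
```

Emit:
jog_arm(plan=[0, 0.002, 0, 0, 0, 0, 0.0005, 0.004, 0, 0, 0, 0, 0.001, 0.006, 0, 0, 0, 0, 0.001, 0.0075, 0, 0, 0, 0, 0.001, 0.0075, 0, 0, 0, 0])

```text
clock: 8.95
eef_pos: [477.1, 12.0, 59.4]
eef_rot: [-3.141, -0.0, -0.15]
wrist_force: [-0.9, 0.1, -0.4]
finger_gap: 0.7
finger_force: 0.1
```

```bash
cat > k.py <<'E'
from h import *
print(manip.read_state()["wrist_force"])
im,d,P=cloud("scene"); cv2.imwrite("pics/s3.png",cv2.resize(im[130:310,180:420,::-1],None,fx=3,fy=3))
q=ok(P[130:290,225:400]); o=np.array([587.9,54.9]);X=np.array([.9888,-.1494]);Y=np.array([.1494,.9888])
u=np.c_[(q[:,:2]-o)@X,(q[:,:2]-o)@Y,q[:,2]]
k=u[(u[:,0]<-85)&(u[:,0]>-125)&(u[:,1]<-15)&(u[:,2]>72)&(u[:,2]<88)]; print("knob",len(k),np.median(k,0),k.min(0),k.max(0))
E
python3 k.py
```

```text
[-0.89855816  0.11284573 -0.39807773]
knob 153 [-95.81653946 -57.14438875  80.73202876] [-112.44517019  -72.41699373   72.06344751] [-91.05096999 -33.6274956   87.93459113]
```

View pics/s3.png

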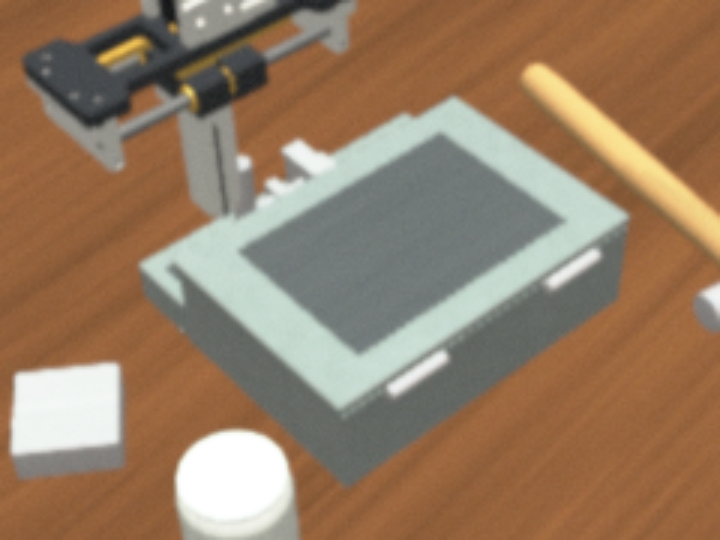

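Emit:
jog_arm(plan=[0, 0.001, 0, 0, 0, 0, 0, 0.002, 0, 0, 0, 0, 0, 0.002, 0, 0, 0, 0])

```text
clock: 9.3
eef_pos: [477.2, 13.3, 59.5]
eef_rot: [3.141, -0.0, -0.15]
wrist_force: [1.0, -6.8, -0.2]
finger_gap: 0.5
finger_force: 3.1
```

The force rose to 6.8 N, well above the bolt's friction, so it has reached the hard stop. I'll back off.

Emit:
jog_arm(plan=[0, 0, 0, 0, 0, 0, 0, 0, 0, 0, 0, 0, -0.001, -0.01, 0, 0, 0, 0, -0.003, -0.02, 0, 0, 0, 0, -0.003, -0.02, 0.04, 0, 0, 0, -0.003, -0.02, 0.08, 0, 0, 0, -0.003, -0.06, 0.12, 0, 0, 0, -0.003, -0.1, 0.14, 0, 0, 0, -0.003, -0.1, 0.14, 0, 0, 0])

```text
clock: 10.2
eef_pos: [474.8, -90.4, 202.7]
eef_rot: [3.141, -0.006, -0.154]
wrist_force: [0.3, -0.2, 0.3]
finger_gap: 0.9
finger_force: 0.0
```

```bash
sed -i 's/s3.png/s4.png/' k.py; python3 k.py
```

```text
[ 0.28691766 -0.23229914  0.26697995]
knob 67 [-99.16900504 -40.33077035  83.02465876] [-109.47139898  -45.86060772   72.34232327] [-94.6332982  -32.57745184  86.42919009]
```

View pics/s4.png

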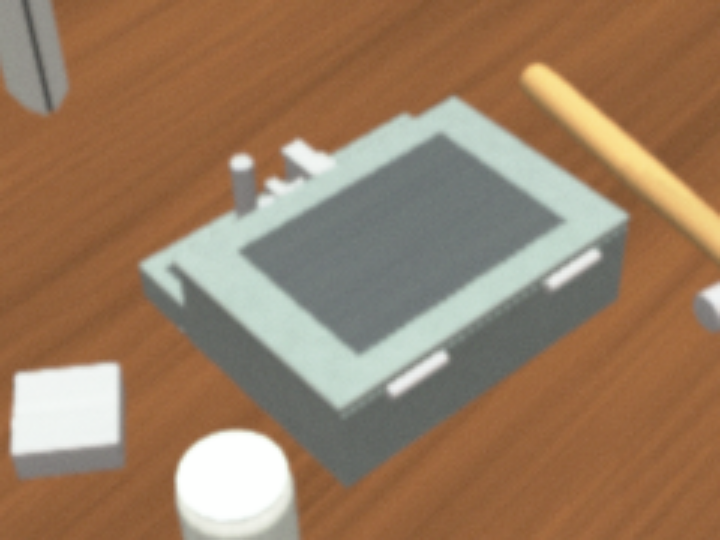

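The knob is now at crop (242,162), reading case y -40, which means the bolt is home. The lid is flat, and the case, block, tin and hammer have not moved.

```bash
python3 -c "
from cell import manip
print(manip.sign_off())"
```

```text
the job is handed in; nothing more can be done
None
```

The lid is shut, the bolt is home against its stop, and the job is handed in at about 10 s; in the last picture the case, hammer, tin and block show no visible movement, but sign-off returned no verdict.

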